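# Close up the dish incubator

### The arm

A 7-joint arm with a two-finger parallel gripper is mounted at the origin on a cart in front of the work surface, level with it; the furniture and walls round the work are solid. World frame = base frame: x ahead of the robot, y to its left, z up, the work surface at z = 0. Lengths are in mm, angles in degrees, forces in N, time in s.
With the tool pointing down it reaches from about 400 to 875 mm from the base axis. Payload 4.4 kg.
Tool frame: the origin (TCP) lies midway between the tips of the shut fingers; the grasp point (between the pads) lies r.pinch_z behind it (r.pinch_z is the distance from the TCP to the grasp point, in mm); z points along the fingers, y is the line along which they close (so a half turn about z gives the same grasp; the last joint's range is limited). The gripper opens to 85 mm and grips with 20 to 120 N. Pads are 22 mm wide; open, the fingers measure 114 mm over their backs; the gripper's body (76 mm by 85 mm) begins 54 mm behind the grasp point. The pads swing forward as they close: fully open they stand 13 mm farther back than shut.
Start: joints at [-70.863, 36.005, 2.206, 86.941, -1.547, 57.084, -1.146], TCP at [252.98, 598.764, 231.313] pointing down, gripper open.
Joint ranges: [-175.42, 175.42], [-21.48, 121.26], [-71.46, 75.88], [10.55, 141.38], [-63.04, 243.04], [13.31, 113.54], [-168.57, 168.57]. Speed limits (degrees/s): [147.25, 147.25, 180, 180, 180, 180, 180].

### API

Orientations are given as a 3x3 rotation matrix whose columns are the frame's x, y, z axes.
In Python, from workcell import r gives the robot as it stands.
- The arm moves only by the tool shift_gripper, called after "Call:" in YAML: its name, and indented under it one key for each argument. Schema: {"type":"object","properties":{"deltas":{"type":"array","items":{"type":"number"},"minItems":5,"maxItems":100},"clamp_n":{"type":"number"},"only":{"type":"string"},"quiet":{"type":"boolean"},"lines":{"type":"string"}},"required":["deltas"],"additionalProperties":false}. deltas is one flat list of numbers that holds 1 to 20 rows one after another, with no inner brackets; each row has 5 numbers: dx, dy, dz in normalised numbers (1 is 750 mm), then a turn about the tool's z in shares of 90 degrees (1.0 is 90 degrees), then the opening from 0.0 (shut) to 1.0 (fully open); each row is the pose to reach, as a shift and turn from the pose commanded when the call began, along the tool's axes at that moment; what a row does not reach only later rows make up. A row lasts 1/12 s, in which the tool goes at most 41.7 mm and 7.16 degrees, less where a joint would pass 70% of its speed; a pose out of reach is approached as far as the arm can. The fingers move at their own pace and stop on an object; clamp_n is the grip in N (left out, the last holds). Time passes only in rows, so rows that do not move let the fingers close. The tool returns the time, the measured TCP pose, the force, the opening and the grip force at its end. only (a regular expression) keeps the lines of the reply that match it, lines (a string "A,B") keeps lines A to B, and quiet returns only ok. Input that does not fit is refused with a message, and nothing moves.
- r.get_obs(): the state, without advancing time (a new reading comes with each control period).
- r.grab_frame(name): name is "side" or "top"; returns the picture (480x640x3 uint8, blue, green, red); there is no depth.
- r.calibration(name): a dict with "fovy" (degrees; the focal length in pixels is half the picture's height over the tangent of half this angle, whatever the lens; pixels are square), "cx", "cy" (the principal point, pixels), "R" (3x3) and "t" (3): a world point X has camera coordinates R X + t. Camera axes: x right, y down, z forward; pixel columns grow to the right and rows downward; lengths in mm; the calibration is good to about 2 mm. A picture is of the moment at which its call begins. calibration takes no time and is no camera call.
- r.hand_in(): hands the job in; it is judged then, once.
The state is a dict: "t": time; "qpos": joint angles; "qd": joint speeds; "tau": joint torques, N m; "tool_pos": TCP position; "eef_rot": TCP orientation; "contact_force": force on the tool from outside, world axes, zero at the start; "torque": the same for the moment, N m; "grip_width": opening from 0.0 (shut) to 1.0 (fully open); "grasp_force": force on a finger pad.
Only numpy, scipy, OpenCV 4.12 (cv2) and the standard library are available. Lean on these libraries where they do the work, as an engineer would, in place of code of your own. Each camera call takes 0.05 s, during which the arm holds its last target. There are 200 camera calls.

### The job

Close up the small two-tray dish incubator: with the fingertips push both dish trays fully home, then swing the lid down until it is fully shut, its front lip over the tray fronts. Only push, do not grip or lift anything; keep the two culture dishes lying in their trays, and leave everything else (bottle, slide box, forceps) where it is.

Things in the scene. Friction and masses are not known exactly. Their poses are not given: they have to be found in the camera images.
- incubator: fixed white housing, open on top and in front, 130 (x) x 194 (y) x 72 mm high; origin: centre of its underside on the table; its x axis points from the tray side (front, -x, towards the robot) to the hinge side (back), y to its left, z up. Tray fronts, when home, stand 73 mm before the origin; the lid is hinged 62 mm behind it at height 75 mm. Closed it is 80 mm high
- tray_left: left (+y) dish tray, 132 mm long with its grey front panel, 0.3 kg, loose in the housing (1.5 mm play a side, about 2 N friction, slides along the incubator's x), 46 mm to the +y side of its middle. Origin on its underside, 16 mm above the table; its x equals the incubator's when fully home, and is more negative by as much as the tray stands out (22 to 50 mm at the start). Axes as the incubator's
- tray_right: the same on the right, 46 mm to the -y side of the incubator's middle
- lid (a joint): angle of the one lid over both trays, rad: 0 shut (level, hard stop), grows as its front edge swings up and back, most 1.7. The stiff hinge (0.3 N m friction, 0.15 kg) holds it at any angle; it must be pushed all the way down
- tray_left_front (a point): centre of the outer face of the left tray's flat front panel (87 wide, 56 high, 8 mm thick, upright, grey, no handle; its top edge 66 mm, its lower edge 10 mm, this point 38 mm above the table); moves with the tray; axes as the incubator's
- tray_right_front (a point): the same point of the right tray; the panels stand side by side, this one 92 mm to the -y side of the left one
- lid_hinge (a point): on the lid's hinge axis (along the incubator's y), at the middle of its width; the axes turn with the lid: x lies in the lid's plane, pointing away from its free edge, z is the outward normal of its top
- lid_edge (a point): middle of the free front edge on the lid's outer (upper) face: 144 mm from the hinge along the lid's -x and 5 mm along its z. Lid: flat white plate 148 x 198 x 8 mm with two dark panes set flush in it and a lip that hangs 17 mm below the level of the hinge axis at the free edge; no handle
- tray_left_nest (a point): centre of the floor of the 64 mm square, 7 mm deep nest in the left tray, 60 mm behind its front face; moves with the tray
- tray_right_nest (a point): the same in the right tray
- dish_a: loose culture dish, 61 mm across, 14 mm high, in the left tray's nest; origin: centre of its underside
- dish_b: the same, in the right tray's nest
- bottle: small white dropper bottle, 33 mm across, 70 mm high, standing to the left of the incubator; origin under its centre; leave alone
- slide_box: closed flat slide box 35 x 84 x 28 mm to the right of the incubator; origin under its centre; leave alone
- forceps: forceps 14 x 129 x 10 mm lying on the table before the incubator, long axis = own y; leave alone

How it is judged (in metres and radians):
On the way, in this order (a step that is already met when the one before it is completed fails the run):
1. both trays fully home while the lid is still up (x of each of tray_left_front, tray_right_front in the frame of incubator above -0.077 m and value of joint lid above 0.4 rad), for 0.2 s.
2. then the lid fully shut (value of joint lid below 0.04 rad), for 0.2 s.
At the end, for the whole second after the job is handed in: Both trays are within 4 mm of fully home, the lid within 0.04 rad of shut (lip over the tray fronts), each dish lies flat in its own tray's nest (centre within 12 mm, at rest), and bottle, slide box and forceps are within 15 mm of where they stood (x of each of tray_left_front, tray_right_front in the frame of incubator above -0.077 m and value of joint lid below 0.04 rad and horizontal distance between dish_a and tray_left_nest below 0.012 m and angle between each of dish_a, dish_b's own z axis and vertical below 0.15 rad and height (world z) of each of dish_a, dish_b below 0.027 m and linear speed of each of dish_a, dish_b below 0.02 m/s and horizontal distance between dish_b and tray_right_nest below 0.012 m and distance of each of bottle, slide_box, forceps from where it was at the start of the episode below 0.015 m); the robot touches nothing.
It fails at once if a dish is lifted or tipped out of its tray ((height (world z) of dish_a above 0.036 m or angle between dish_a's own z axis and vertical above 0.3 rad) or (height (world z) of dish_b above 0.036 m or angle between dish_b's own z axis and vertical above 0.3 rad)).
It fails at once if a tray is lifted, or drawn out (height (world z) of any of tray_left, tray_right above 0.026 m or angle between any of tray_left, tray_right's own z axis and vertical above 0.15 rad or x of any of tray_left_front, tray_right_front in the frame of incubator below -0.14 m).
It fails at once if the lid is brought down while a tray still stands out (value of joint lid below 0.3 rad and x of any of tray_left_front, tray_right_front in the frame of incubator below -0.081 m).
It fails at once if bottle, slide box or forceps is lifted, knocked over or shoved more than 15 mm (distance of any of bottle, slide_box, forceps from where it was at the start of the episode above 0.015 m or angle between any of bottle, slide_box, forceps's own z axis and vertical above 0.4 rad).
It also fails if it takes over 53 s, if anything falls off the work surface, if the arm or the gripper's body presses on something with over 40 N, if the wrist force passes 120 N, or if a joint passes its speed limit or range.

## Working session

There is one attempt and no reset: what is moved stays moved. The work goes in short steps, Python scripts to look and compute and a tool call to move; the robot and the scene stay as the last step left them, time stands still between calls to the robot, and variables do not carry over. Pictures are saved under pics/ and viewed, at most 10 in all, crops included, and the job is handed in when it is done.

```bash
ls; mkdir -p pics
```

Run:
```python
from workcell import r
import cv2
o=r.get_obs();print(o['t'],o['tool_pos'],o['eef_rot'],o['qpos'],r.pinch_z)
for n in("side","top"):
    cv2.imwrite(f"pics/{n}0.png",r.grab_frame(n));print(n,r.calibration(n))
```

```text
pics
workcell.py
0.0 [252.70543158 598.18034548 230.37190175] [[-9.21150317e-01  3.89206314e-01 -7.34141676e-04]
 [ 3.89207006e-01  9.21148582e-01 -1.78762590e-03]
 [-1.95017235e-05 -1.93240525e-03 -9.99998133e-01]] [-70.86533285  36.06026075   2.20254214  86.99635286  -1.5474812
  57.08378823  -1.14609327] 18.700000000000003
side {'fovy': 55.22749535621716, 'cx': 311.91917980907556, 'cy': 242.37976264114863, 'R': array([[ 0.82638309, -0.5630382 ,  0.0088869 ],
       [-0.23376076, -0.35736794, -0.90423673],
       [ 0.51229571,  0.74516853, -0.42693906]]), 't': array([-283.7571159 ,  264.3678335 ,  425.71321358])}
top {'fovy': 53.120799204078565, 'cx': 320.50308526381247, 'cy': 249.47328256458994, 'R': array([[ 0.02401133, -0.99927739,  0.02946455],
       [-0.98196689, -0.02910332, -0.18679941],
       [ 0.18752194, -0.02444791, -0.98195612]]), 't': array([230.72691728, 500.98592278, 829.13997481])}
```

View pics/side0.png

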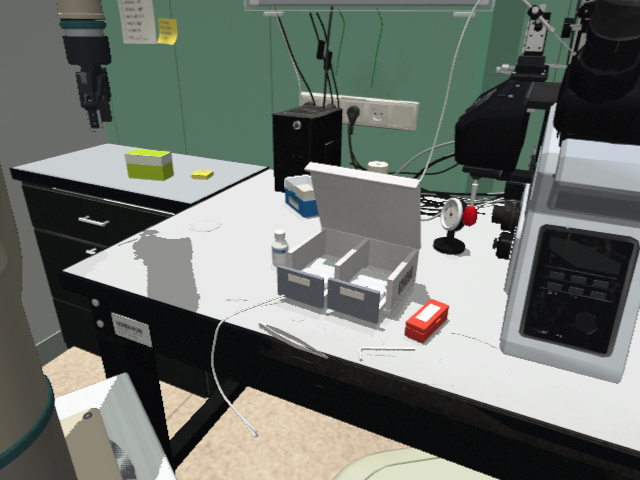

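View pics/top0.png

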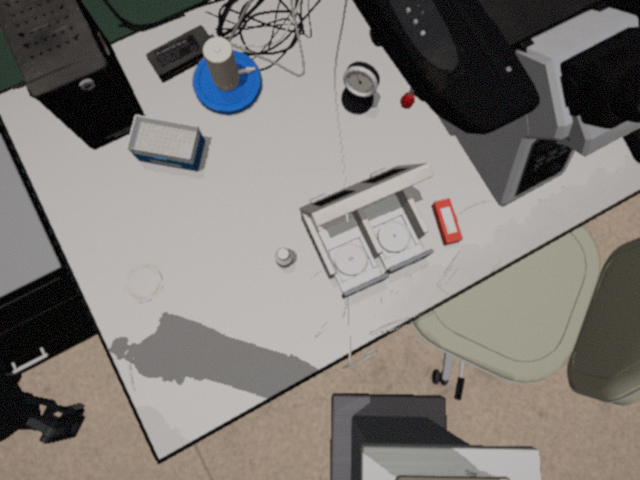

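The side view shows the incubator with its lid up around (350,240) and the two tray fronts at (301,285) and (354,299). The bottle is at (280,250), the slide box at (427,320) and the forceps at (292,340). In the top view the dishes are at (351,259) and (395,236), and the panels run from (345,290) to (432,252). I'll enlarge both.

Run:
```python
import cv2
a=cv2.imread("pics/top0.png")[150:340,270:480];cv2.imwrite("pics/tc.png",cv2.resize(a,None,fx=3,fy=3,interpolation=cv2.INTER_CUBIC))
a=cv2.imread("pics/side0.png")[155:365,250:460];cv2.imwrite("pics/sc.png",cv2.resize(a,(600,600),interpolation=cv2.INTER_CUBIC))
```

```text
(no output)
```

View pics/tc.png

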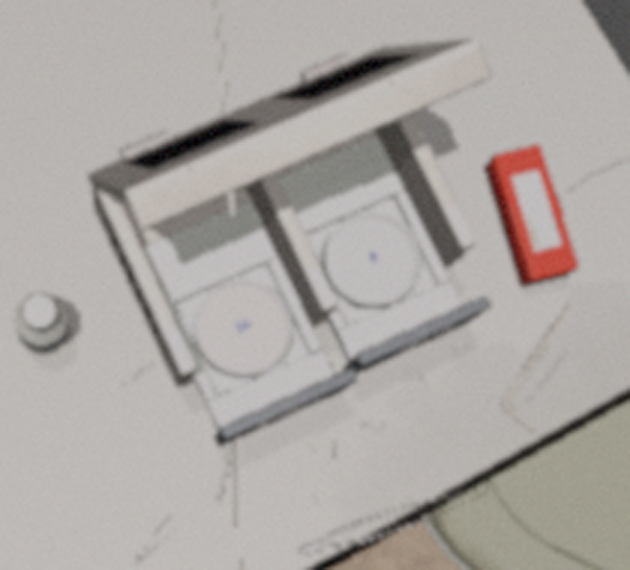

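View pics/sc.png

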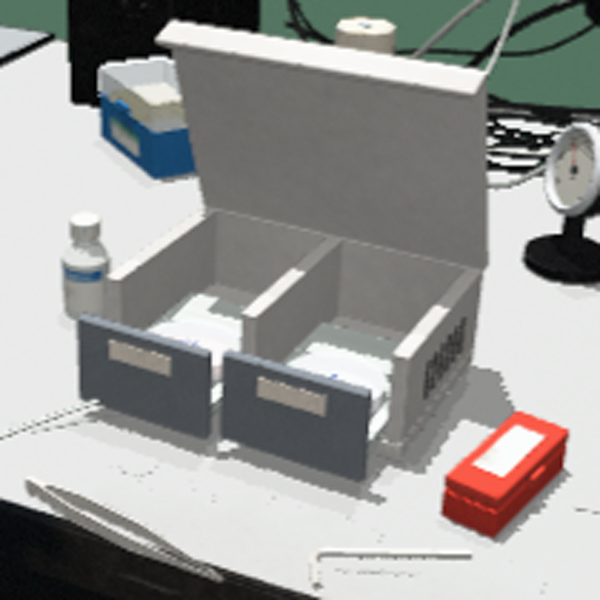

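The crops give the panel corners, lid lip corners, front wall corners and dish centres. I'll fit the incubator pose, tray extensions and lid angle to all of them together.

Create h.py:
```python
import numpy as np
from workcell import r
def proj(n,X):
    c=r.calibration(n);f=240/np.tan(np.radians(c["fovy"]/2));p=np.atleast_2d(X)@c["R"].T+c["t"]
    return np.c_[c["cx"]+f*p[:,0]/p[:,2],c["cy"]+f*p[:,1]/p[:,2]]
def ray(n,uv,z):
    c=r.calibration(n);f=240/np.tan(np.radians(c["fovy"]/2))
    d=c["R"].T@np.array([(uv[0]-c["cx"])/f,(uv[1]-c["cy"])/f,1]);C=-c["R"].T@c["t"]
    return C+d*(z-C[2])/d[2]
S=lambda u,v:np.array([250+u/2.857,155+v/2.857])
T=lambda u,v:np.array([270+u/3,150+v/3])
```

Run:
```python
from h import *
from scipy.optimize import least_squares
# kind: (cam,uv,fn(p)->local xyz)
def pan(k,y,z): return lambda p:(-73-p[3+k],(46 if k==0 else -46)+y,z)
def lid(a,y,c): return lambda p:(62-a*np.cos(p[5])+c*np.sin(p[5]),y,75+a*np.sin(p[5])+c*np.cos(p[5]))
def hs(x,y,z): return lambda p:(x,y,z)
D=[("side",S(79,320),pan(0,43.5,66)),("side",S(211,354),pan(0,-43.5,66)),("side",S(82,398),pan(0,43.5,10)),("side",S(211,437),pan(0,-43.5,10)),
("side",S(224,357),pan(1,43.5,66)),("side",S(368,394),pan(1,-43.5,66)),("side",S(224,438),pan(1,43.5,10)),("side",S(366,478),pan(1,-43.5,10)),
("top",T(220,438),pan(0,43.5,66)),("top",T(355,376),pan(0,-43.5,66)),("top",T(357,365),pan(1,43.5,66)),("top",T(489,304),pan(1,-43.5,66)),
("top",T(243,327),lambda p:(-13-p[3],46,33)),("top",T(373,258),lambda p:(-13-p[4],-46,33)),
("side",S(178,22),lid(144,99,5)),("side",S(488,72),lid(144,-99,5)),("side",S(158,42),lid(144,99,-17)),("side",S(481,97),lid(144,-99,-17)),
("top",T(128,188),lid(144,99,5)),("top",T(470,40),lid(144,-99,5)),("top",T(140,236),lid(144,99,-17)),("top",T(490,78),lid(144,-99,-17)),
("top",T(182,383),hs(-65,97,0)),("side",S(388,455),hs(-65,-97,0)),("side",S(410,362),hs(-65,-97,72))]
def W(p,l):
    c,s=np.cos(p[2]),np.sin(p[2]);return np.array([p[0]+c*l[0]-s*l[1],p[1]+s*l[0]+c*l[1],l[2]])
def res(p): return np.concatenate([proj(n,W(p,f(p)))[0]-uv for n,uv,f in D])
best=None
for a in(1.2,1.6):
  for yaw in (-.4,.4):
    q=least_squares(res,[600,0,yaw,30,30,a],loss="soft_l1",x_scale=[100,100,.3,30,30,.3])
    if best is None or q.cost<best.cost:best=q
p=best.x;print(best.cost,p.round(3),np.degrees(p[2]))
print(res(p).reshape(-1,2).round(1).tolist())
for l in [(-73-p[3],46,38),(-73-p[4],-46,38),(-73,46,38),(-73,-46,38),lid(144,0,5)(p)]:print(W(p,l).round(1))
for n,uv,z in [("top",T(42,305),70),("side",S(85,310),0),("side",S(28,482),5),("side",S(220,577),5),("top",T(549,210),28)]:print(n,ray(n,uv,z).round(1))
print(-r.calibration("top")["R"].T@r.calibration("top")["t"])
```

```text
Traceback (most recent call last):
  File "h.py", line 4, in proj
    c=r.calibration(n);f=240/np.tan(np.radians(c["fovy"]/2));p=np.atleast_2d(X)@c["R"].T+c["t"]
ValueError: time passes only in moves, steps and waits
```

The calibration call seems limited in how often it can be used, so I'll cache it.

```bash
sed -i 's/^from workcell import r$/from workcell import r\nCAL={n:r.calibration(n) for n in ("side","top")}/; s/c=r.calibration(n)/c=CAL[n]/' h.py
```

Create fit.py:
```python
from h import *
from scipy.optimize import least_squares
def pan(k,y,z): return lambda p:(-73-p[3+k],(46 if k==0 else -46)+y,z)
def lid(a,y,c): return lambda p:(62-a*np.cos(p[5])+c*np.sin(p[5]),y,75+a*np.sin(p[5])+c*np.cos(p[5]))
def hs(x,y,z): return lambda p:(x,y,z)
D=[("side",S(79,320),pan(0,43.5,66)),("side",S(211,354),pan(0,-43.5,66)),("side",S(82,398),pan(0,43.5,10)),("side",S(211,437),pan(0,-43.5,10)),
("side",S(224,357),pan(1,43.5,66)),("side",S(368,394),pan(1,-43.5,66)),("side",S(224,438),pan(1,43.5,10)),("side",S(366,478),pan(1,-43.5,10)),
("top",T(220,438),pan(0,43.5,66)),("top",T(355,376),pan(0,-43.5,66)),("top",T(357,365),pan(1,43.5,66)),("top",T(489,304),pan(1,-43.5,66)),
("top",T(243,327),lambda p:(-13-p[3],46,33)),("top",T(373,258),lambda p:(-13-p[4],-46,33)),
("side",S(178,22),lid(144,99,5)),("side",S(488,72),lid(144,-99,5)),("side",S(158,42),lid(144,99,-17)),("side",S(481,97),lid(144,-99,-17)),
("top",T(128,188),lid(144,99,5)),("top",T(470,40),lid(144,-99,5)),("top",T(140,236),lid(144,99,-17)),("top",T(490,78),lid(144,-99,-17)),
("top",T(182,383),hs(-65,97,0)),("side",S(388,455),hs(-65,-97,0)),("side",S(410,362),hs(-65,-97,72))]
def W(p,l):
    c,s=np.cos(p[2]),np.sin(p[2]);return np.array([p[0]+c*l[0]-s*l[1],p[1]+s*l[0]+c*l[1],l[2]])
def res(p): return np.concatenate([proj(n,W(p,f(p)))[0]-uv for n,uv,f in D])
best=None
for a in(1.2,1.6):
  for yaw in (-.4,.4):
    q=least_squares(res,[600,0,yaw,30,30,a],loss="soft_l1",x_scale=[100,100,.3,30,30,.3])
    if best is None or q.cost<best.cost:best=q
p=best.x;print(best.cost,p.round(3),np.degrees(p[2]))
print(res(p).reshape(-1,2).round(1).tolist())
for l in [(-73-p[3],46,38),(-73-p[4],-46,38),(-73,46,38),(-73,-46,38),lid(144,0,5)(p)]:print(W(p,l).round(1))
for n,uv,z in [("top",T(42,305),70),("side",S(85,310),0),("side",S(28,482),5),("side",S(220,577),5),("top",T(549,210),28)]:print(n,ray(n,uv,z).round(1))
```

```bash
python3 fit.py
```

```text
29.68532251492347 [5.49757e+02 1.68929e+02 4.52000e-01 3.89640e+01 3.35360e+01 1.17400e+00] 25.88655068117632
[[-0.5, -2.1], [-0.3, -0.6], [-0.8, -0.3], [-1.0, 0.5], [-0.4, -2.3], [0.9, -0.4], [-1.3, -0.6], [-1.0, 1.5], [1.3, -0.5], [1.0, -0.2], [1.5, -0.4], [1.2, 0.0], [-0.1, -1.3], [-0.1, -0.9], [-2.2, -0.9], [0.4, -0.3], [-1.2, -0.3], [-1.9, -0.2], [-1.1, 1.2], [2.9, -0.6], [0.4, -1.3], [0.8, 0.2], [-2.8, 0.1], [5.1, 3.0], [1.3, -3.4]]
[428.9 161.4  38. ]
[474.  81.  38.]
[464.  178.4  38. ]
[504.2  95.7  38. ]
[559.6 173.7 209.7]
top [483.8 308.8  70. ]
side [478.4 310.6   0. ]
side [346.3 147.8   5. ]
side [386.6  26.2   5. ]
top [561.7  -5.3  28. ]
```

The fit residuals are mostly about 1–2 px, apart from the housing corners, which I read poorly. Yaw is 25.9°, the trays stand out 39 and 34 mm, and the lid is at 1.17 rad. These all fall within the stated ranges. Next I'll turn the tool so its x points along −incubator x, shut the fingers, and go in front of the left tray.

The manual's scale: shifts go in shares of 750 mm and turns go in shares of 90 degrees. Converting my numbers, -362 mm is -0.4827, -357 mm is -0.476, -48.8 degrees is -0.5422.

Call:
shift_gripper:
  deltas: [-0.0133,-0.016,0,-0.0333,0,-0.04,-0.048,0,-0.0778,0,-0.0733,-0.0867,0,-0.1222,0,-0.1067,-0.1253,0,-0.1667,0,-0.14,-0.1653,0,-0.2111,0,-0.1733,-0.204,0,-0.2556,0,-0.2067,-0.244,0,-0.3,0,-0.24,-0.2827,0,-0.3444,0,-0.2733,-0.3227,0,-0.3889,0,-0.3067,-0.3613,0,-0.4333,0,-0.34,-0.4013,0,-0.4778,0,-0.3667,-0.4333,0,-0.5111,0,-0.3893,-0.46,0,-0.5333,0,-0.404,-0.476,0,-0.5422,0,-0.4093,-0.4827,0,-0.5422,0,-0.4093,-0.4827,0,-0.5422,0,-0.4093,-0.4827,0,-0.5422,0]
  clamp_n: 40

```text
t: 1.52
tool_pos: [394.6, 146.6, 231.2]
eef_rot: [[-0.9, -0.437, -0.0], [-0.437, 0.9, 0.001], [-0.0, 0.001, -1.0]]
contact_force: [0.6, 0.7, -0.2]
grip_width: 0.003
grasp_force: 0.0
```

To row units: 197 mm is 0.2627, 150 mm is 0.2.

Call:
shift_gripper:
  deltas: [0,0,0.02,0,0,0,0,0.06,0,0,0,0,0.1067,0,0,0,0,0.1533,0,0,0,0,0.2,0,0,0,0,0.24,0,0,0,0,0.2573,0,0,0,0,0.2627,0,0,0,0,0.2627,0,0]

```text
t: 2.27
tool_pos: [393.8, 148.1, 32.8]
eef_rot: [[-0.898, -0.439, -0.002], [-0.439, 0.898, 0.001], [0.001, 0.002, -1.0]]
contact_force: [-0.2, -0.5, -0.4]
grip_width: -0.003
grasp_force: 0.0
```

Call:
shift_gripper:
  deltas: [-0.0067,0,0,0,0,-0.016,0,0,0,0,-0.024,0,0,0,0,-0.0293,0,0,0,0,-0.0333,0,0,0,0,-0.0373,0,0,0,0,-0.0413,0,0,0,0,-0.0453,0,0,0,0,-0.0493,0,0,0,0,-0.0533,0,0,0,0,-0.0573,0,0,0,0,-0.0613,0,0,0,0,-0.0653,0,0,0,0,-0.0693,0,0,0,0,-0.0733,0,0,0,0,-0.076,0,0,0,0,-0.0773,0,0,0,0,-0.0773,0,0,0,0]

```text
t: 3.77
tool_pos: [447.6, 171.5, 34.3]
eef_rot: [[-0.9, -0.437, 0.001], [-0.437, 0.9, 0.001], [-0.001, 0.0, -1.0]]
contact_force: [0.4, 0.7, -0.5]
grip_width: 0.001
grasp_force: 0.3
```

To row units: -6 mm is -0.008, -5 mm is -0.0067.

Call:
shift_gripper:
  deltas: [-0.0013,0,0,0,0,-0.0027,0,0,0,0,-0.004,0,0,0,0,-0.0053,0,0,0,0,-0.0067,0,0,0,0,-0.008,0,0,0,0]

```text
t: 4.27
tool_pos: [450.2, 172.6, 34.1]
eef_rot: [[-0.9, -0.437, -0.004], [-0.437, 0.9, -0.003], [0.005, -0.001, -1.0]]
contact_force: [-8.3, -2.5, 6.1]
grip_width: -0.002
grasp_force: 4.4
```

Call:
shift_gripper:
  deltas: [-0.0013,0,0,0,0,-0.0027,0,0,0,0,-0.004,0,0,0,0,-0.0053,0,0,0,0]

```text
t: 4.6
tool_pos: [450.2, 172.4, 33.7]
eef_rot: [[-0.899, -0.437, -0.009], [-0.437, 0.899, -0.007], [0.012, -0.002, -1.0]]
contact_force: [-16.5, -5.4, 10.9]
grip_width: 0.002
grasp_force: 8.1
```

Run:
```python
from workcell import r
import cv2,numpy as np
a=r.grab_frame("side")[155:365,250:460];b=r.grab_frame("top")[150:340,270:480]
cv2.imwrite("pics/m1.png",np.hstack([cv2.resize(a,(400,400)),cv2.resize(b,(400,400))]))
```

```text
(no output)
```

View pics/m1.png

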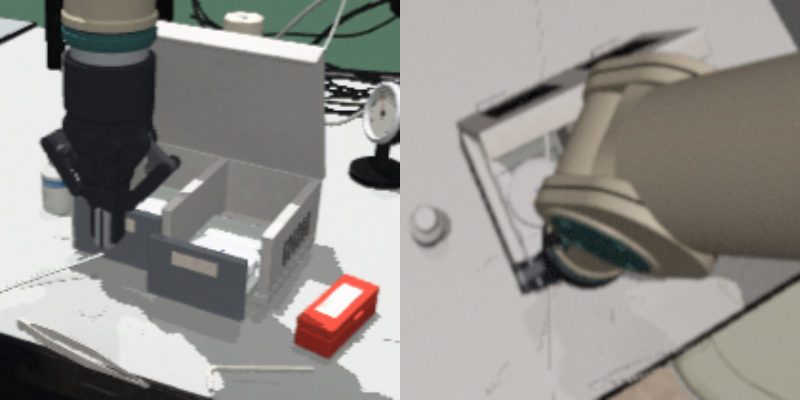

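The left tray is against its stop: the fingers halted and the force rose to 17 N. In the picture it is clearly deeper than the right one and everything else is in place. Now the right tray.

To row units: -92 mm is -0.1227, -86 mm is -0.1147.

Call:
shift_gripper:
  deltas: [0.0067,0,0,0,0,0.02,0,0,0,0,0.04,0,0,0,0,0.064,0,0,0,0,0.08,0,0,0,0,0.088,-0.0107,0,0,0,0.088,-0.0373,0,0,0,0.088,-0.0667,0,0,0,0.088,-0.096,0,0,0,0.088,-0.1147,0,0,0,0.088,-0.1227,0,0,0,0.088,-0.1227,0,0,0]

```text
t: 5.7
tool_pos: [438.3, 63.0, 34.3]
eef_rot: [[-0.901, -0.434, 0.002], [-0.434, 0.901, 0.001], [-0.002, -0.0, -1.0]]
contact_force: [0.1, 0.2, -0.2]
grip_width: -0.002
grasp_force: 0.0
```

Call:
shift_gripper:
  deltas: [-0.0067,0,0,0,0,-0.0147,0,0,0,0,-0.02,0,0,0,0,-0.024,0,0,0,0,-0.028,0,0,0,0,-0.032,0,0,0,0,-0.036,0,0,0,0,-0.04,0,0,0,0,-0.044,0,0,0,0,-0.048,0,0,0,0,-0.052,0,0,0,0,-0.056,0,0,0,0,-0.06,0,0,0,0,-0.064,0,0,0,0,-0.0667,0,0,0,0,-0.0693,0,0,0,0,-0.0707,0,0,0,0]

```text
t: 7.12
tool_pos: [484.8, 87.2, 34.3]
eef_rot: [[-0.9, -0.437, 0.0], [-0.437, 0.9, 0.0], [-0.0, 0.0, -1.0]]
contact_force: [-1.5, -0.5, -0.4]
grip_width: 0.001
grasp_force: 0.6
```

To row units: -6 mm is -0.008, -5 mm is -0.0067.

Call:
shift_gripper:
  deltas: [-0.0013,0,0,0,0,-0.0027,0,0,0,0,-0.004,0,0,0,0,-0.0053,0,0,0,0,-0.0067,0,0,0,0,-0.008,0,0,0,0]

```text
t: 7.62
tool_pos: [490.0, 89.7, 34.3]
eef_rot: [[-0.9, -0.437, -0.0], [-0.437, 0.9, 0.0], [0.0, 0.0, -1.0]]
contact_force: [-1.7, -0.8, -1.4]
grip_width: 0.001
grasp_force: 0.6
```

Call:
shift_gripper:
  deltas: [-0.0013,0,0,0,0,-0.0027,0,0,0,0,-0.004,0,0,0,0,-0.0053,0,0,0,0,-0.0067,0,0,0,0,-0.008,0,0,0,0]

```text
t: 8.12
tool_pos: [490.3, 89.7, 33.8]
eef_rot: [[-0.9, -0.436, -0.009], [-0.436, 0.9, -0.006], [0.01, -0.002, -1.0]]
contact_force: [-12.8, -4.0, 8.7]
grip_width: -0.002
grasp_force: 6.8
```

Both trays stopped at the same depth, with TCP local x at −88.1 for each. Now I retreat, rise, and go over behind the lid's edge.

To row units: -214 mm is -0.2853, -205 mm is -0.2733.

Call:
shift_gripper:
  deltas: [0.0133,0,0,0,0,0.0333,0,-0.0067,0,0,0.0467,0,-0.0333,0,0,0.0467,0,-0.08,0,0,0.0467,0,-0.1333,0,0,0.0467,0,-0.1867,0,0,0.0467,0,-0.24,0,0,0.0467,0,-0.2733,0,0,0.0467,0,-0.2853,0,0,0.0333,0.0067,-0.2853,0,0,0,0.02,-0.2853,0,0,-0.0467,0.0333,-0.2853,0,0,-0.0933,0.0507,-0.2853,0,0,-0.1333,0.0587,-0.2853,0,0,-0.16,0.0613,-0.2853,0,0,-0.1707,0.0613,-0.2853,0,0,-0.1707,0.0613,-0.2853,0,0]

```text
t: 9.53
tool_pos: [590.9, 191.2, 245.7]
eef_rot: [[-0.899, -0.438, -0.002], [-0.438, 0.899, 0.0], [0.002, 0.001, -1.0]]
contact_force: [0.4, -0.3, 0.2]
grip_width: 0.0
grasp_force: 0.0
```

Run:
```python
from workcell import r
import cv2,numpy as np
p=r.get_obs()["tool_pos"];d=p-np.array([549.76,168.93,0]);print(p,d[0]*.8997+d[1]*.4366,-d[0]*.4366+d[1]*.8997)
a=r.grab_frame("side")[95:365,250:460];b=r.grab_frame("top")[150:340,270:480]
cv2.imwrite("pics/m2.png",np.hstack([cv2.resize(a,(400,514)),cv2.resize(b,(400,514))]))
```

```text
[590.92992795 191.22674317 245.68097592] 46.77534224836453 2.0855892833514282
```

View pics/m2.png

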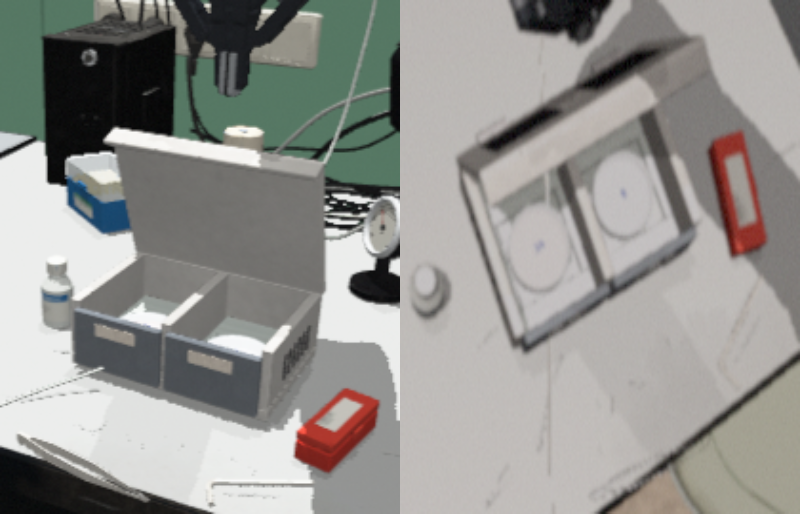

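Both tray fronts are flush, the dishes lie in their nests, and the bottle, box and forceps have not moved. The fingertips are behind and above the lid edge. Now I swing the lid along its arc to about 20°.

To row units: 128 mm is 0.1707, 119 mm is 0.1587.

Call:
shift_gripper:
  deltas: [0.004,0,0.016,0,0,0.0107,0,0.0467,0,0,0.0133,0,0.0693,0,0,0.0133,0,0.08,0,0,0.0173,0,0.0853,0,0,0.024,0,0.0893,0,0,0.0307,0,0.0933,0,0,0.0413,0,0.1,0,0,0.0533,0,0.1067,0,0,0.064,0,0.116,0,0,0.0733,0,0.1253,0,0,0.0813,0,0.136,0,0,0.0893,0,0.1467,0,0,0.096,0,0.1587,0,0,0.1013,0,0.1707,0,0,0.1013,0,0.1707,0,0]

```text
t: 10.97
tool_pos: [520.0, 155.3, 118.4]
eef_rot: [[-0.9, -0.437, -0.004], [-0.437, 0.9, -0.002], [0.004, 0.0, -1.0]]
contact_force: [0.8, -0.8, 0.5]
grip_width: -0.001
grasp_force: 0.0
```

Run:
```python
from workcell import r
import cv2,numpy as np
p=r.get_obs()["tool_pos"];d=p-np.array([549.76,168.93,0]);print(d[0]*.8997+d[1]*.4366,-d[0]*.4366+d[1]*.8997)
cv2.imwrite("pics/m3.png",cv2.resize(r.grab_frame("side")[155:365,250:460],(500,500)))
```

```text
-32.721702880014774 0.723126428488337
```

View pics/m3.png

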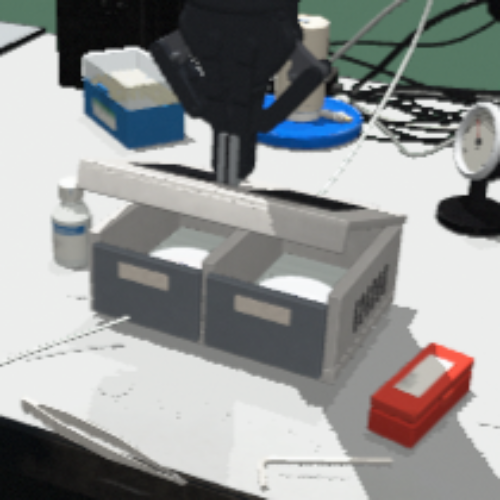

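The lid follows the fingers and is now about 20° open, with both trays home. I'll finish the arc and press down.

To row units: 45 mm is 0.06, 43 mm is 0.0573.

Call:
shift_gripper:
  deltas: [0.004,0,0.012,0,0,0.008,0,0.024,0,0,0.0107,0,0.0347,0,0,0.012,0,0.044,0,0,0.012,0,0.0493,0,0,0.012,0,0.052,0,0,0.012,0,0.0547,0,0,0.012,0,0.0573,0,0,0.012,0,0.06,0,0,0.012,0,0.06,0,0,0.012,0,0.06,0,0,0.012,0,0.06,0,0]

```text
t: 12.02
tool_pos: [513.3, 152.3, 79.5]
eef_rot: [[-0.899, -0.437, 0.002], [-0.437, 0.899, -0.003], [-0.0, -0.004, -1.0]]
contact_force: [-10.7, -4.0, 42.8]
grip_width: -0.002
grasp_force: 21.7
```

The TCP stopped at 79.5 mm, which matches the 80 mm closed height, and it is pressing with 43 N. The lid is on its stop, so I'll lift off and check.

To row units: -150 mm is -0.2, -140 mm is -0.1867.

Call:
shift_gripper:
  deltas: [0,0,-0.0067,0,0,0,0,-0.02,0,0,0,0,-0.0533,0,0,0,0,-0.1,0,0,0,0,-0.1467,0,0,0,0,-0.1867,0,0,0,0,-0.2,0,0,0,0,-0.2,0,0,0,0,-0.2,0,0,0,0,-0.2,0,0]

```text
t: 12.85
tool_pos: [512.9, 151.6, 223.7]
eef_rot: [[-0.9, -0.436, -0.003], [-0.436, 0.9, -0.001], [0.003, 0.0, -1.0]]
contact_force: [0.4, -0.4, 0.7]
grip_width: -0.0
grasp_force: 0.0
```

Run:
```python
from workcell import r
import cv2
cv2.imwrite("pics/m4.png",cv2.resize(r.grab_frame("side")[155:365,250:460],(500,500)))
```

```text
(no output)
```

View pics/m4.png

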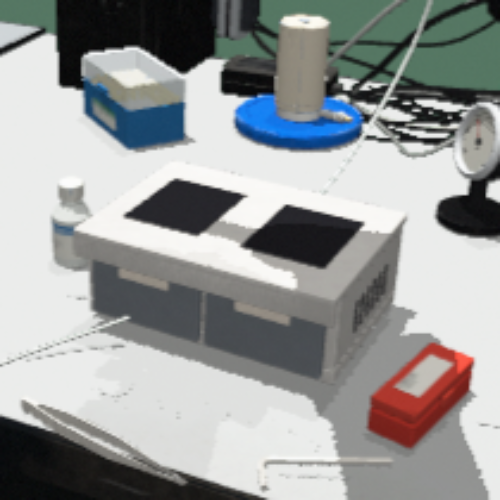

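The lid is shut and level with its lip over both tray fronts, nothing else has moved, and the arm is clear. Handing in.

```bash
python3 -c "
from workcell import r
print(r.hand_in())"
```

```text
the job is handed in; nothing more can be done
None
```

I pushed both trays home and shut the lid with its lip over the tray fronts, then handed the job in at about 13 s; the dishes lay in their nests when last seen before the lid closed, the bottle, slide box and forceps look unmoved, and no verdict came back.

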